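# Roll the pin into the rest of the pastry board

## Task

Put the rolling pin away so that the pastry board is free: with a fingertip, first slide the round steel cutter sideways, left or right, out of the pin's way, leaving it standing on the board clear of the pin's ends; then roll the pin, by pushing its top with the fingertips, away from the robot until it lies at rest, settled in the hollow along the board's far side. The pin must turn as it goes, not be dragged, and must not touch the cutter; neither is lifted or tipped over, and the jar, tin, cup and spoon beside the board stay where they are.

Things in the scene. Friction and masses are not known exactly. Their poses are not given: they have to be found in the camera images.
- board: Pale wooden pastry board, flat and fixed on the table, 232 mm deep (its x, away from the robot) by 500 mm wide (its y), 18 mm thick. Origin on its underside: near edge at x = -95 mm, far edge at x = +137 mm, sides at y = +-250 mm. A rounded hollow, the pin's rest, is routed across its full width along the far side; its floor is darkened by oil and use.
- rest_mid (a point): Middle of the rest, level with the board's upper face (board x = +100 mm, y = 0, z = 18 mm). The rest runs along the board's y, is an arc of 27 mm radius, 8 mm deep and 38 mm wide; a pin settled in it has its axis straight above this point's line, 8 mm lower than when it lies on the flat of the board, and stays there by itself.
- pin: Wooden rolling pin, 0.32 kg, 280 mm long over its two handles; barrel 50 mm in diameter, 187 mm long; handles up to 24 mm thick. It lies across the board, this side of the cutter; let go gently it stops within a few cm. Origin on its axis at mid-length, at the start 25 mm above the board's top. y is its long axis; x and z turn as it rolls (z up at the start).
- cutter: Round pastry cutter, a thin steel ring, 60 mm across outside, 56 mm inside, 40 mm high, open above and below, 0.11 kg, standing on the board between the pin and the rest. Origin at the centre of its lower edge, z up. Its centre must be at least 170 mm from the pin's middle, along the pin's axis, to be clear of the pin's ends.
- jam_jar: Jam jar, 66 mm across, 100 mm high, on the table left of the board. Origin at the centre of its underside.
- salt: Green lidded kitchen tin, 92 mm across, 120 mm high, on the table right of the board. Origin at the centre of its underside.
- cup: Small white espresso cup with a handle, 63 x 88 x 50 mm, on the table right of the board, nearer the robot than the tin. Origin at the centre of its underside.
- spoon: Metal teaspoon, 130 mm long, on the table left of the board, nearer the robot than the jar. Origin at the centre of its underside.
There are look-alikes about, which are no part of the job. Leave any green or pink look-alike of the cutter alone.

How it is judged (in metres and radians):
On the way, in this order (a step that is already met when the one before it is completed fails the run):
1. the cutter stands on the board, clear of the pin's ends, and is at rest ((y of cutter in the frame of pin above 0.169 m or y of cutter in the frame of pin below -0.169 m) and angle between cutter's own z axis and vertical below 0.08 rad and height (world z) of cutter between 0.015 and 0.022 m and linear speed of cutter below 0.02 m/s), for 0.1 s.
2. the pin has rolled over by about half a turn, still on the board (angle between pin's own z axis and vertical above 2.2 rad and z of pin in the frame of board between 0.031 and 0.047 m), for 0.02 s.
At the end, for the whole second after the job is handed in: The pin lies still in the rest: axis within 6 mm of the rest's middle line, 5 to 12 mm lower than on the flat, aligned within 0.05 rad, its middle within 80 mm of the board's; the cutter stands still and upright on the board, centre 169 mm or more from the pin's middle along its axis (x of pin in the frame of board between 0.094 and 0.106 m and z of pin in the frame of board between 0.031 and 0.038 m and y of pin in the frame of board between -0.08 and 0.08 m and angle between the y axis of pin and the y axis of board, either way round below 0.05 rad and linear speed of each of pin, cutter below 0.01 m/s and angular speed of pin below 0.2 rad/s and (y of cutter in the frame of pin above 0.169 m or y of cutter in the frame of pin below -0.169 m) and angle between cutter's own z axis and vertical below 0.08 rad and height (world z) of cutter between 0.015 and 0.022 m and y of cutter in the frame of board between -0.25 and 0.25 m); the robot touches nothing.
It fails at once if the pin is lifted more than 12 mm or falls off the board (height (world z) of pin above 0.055 m or height (world z) of pin below 0.028 m).
It fails at once if the cutter is lifted (more than 10 mm), tipped or pushed off the board (height (world z) of cutter above 0.028 m or height (world z) of cutter below 0.01 m or angle between cutter's own z axis and vertical above 0.4 rad).
It fails at once if the pin is pushed low on its side, with the fingertips below its axis, instead of on its top (contact force between the fingers and pin above 0.5 N and height (world z) of the grasp point below 0.06 m).
It fails at once if the pin touches the cutter (contact force between pin and cutter above 0.3 N).
It fails at once if the jar, tin, cup or spoon is displaced by more than 20 mm (distance of any of jam_jar, salt, cup, spoon from where it was at the start of the episode above 0.02 m).
It also fails if it takes over 64 s, if anything falls off the work surface, if the arm or the gripper's body presses on something with over 40 N, if the wrist force passes 120 N, or if a joint passes its speed limit or range.

## Robot

A 6-joint arm with a two-finger parallel gripper is mounted at the origin on the work surface; the furniture and walls round the work are solid. World frame = base frame: x ahead of the robot, y to its left, z up, the work surface at z = 0. Lengths are in m, angles in degrees, forces in N, time in s.
With the tool pointing down it reaches from about 0.225 to 0.875 m from the base axis. Payload 3.4 kg.
Tool frame: the origin (TCP) lies at the very end of the fingers, on their centre line; the grasp point (between the pads) lies 19 mm behind it (robot.hold_point_z is the distance from the TCP to the grasp point, in m); z points along the fingers, y is the line along which they close (so a half turn about z gives the same grasp; the last joint's range is limited). The gripper opens to 85 mm and grips with 20 to 120 N. Pads are 22 mm wide; open, the fingers measure 114 mm over their backs; the gripper's body (76 mm by 85 mm) begins 54 mm behind the grasp point. The pads swing forward as they close: fully open they stand 13 mm farther back than shut.
Start: joints at [69.729, 15.808, 86.224, -0, 77.962, -6.933], TCP at [0.133, 0.56, 0.231] pointing down, gripper open.
Joint ranges: [-165.64, 165.64], [-43.16, 119.46], [12.63, 154.43], [-67.54, 247.53], [6.08, 155.33], [-154.97, 154.97]. Speed limits (degrees/s): [147.25, 147.25, 180, 180, 180, 180].

## Interface

Orientations are given as [roll, pitch, yaw] about the fixed x, y, z axes, in that order (R = Rz(yaw) Ry(pitch) Rx(roll)).
In Python, from workcell import robot gives the robot as it stands. The module is installed in compiled form; this text tells all that it offers.
- The arm moves only by the tool send_rows, never from a script. Its argument "targets" is a list of rows, each a list of 5 numbers: the shift along the tool's x, y, z in cm, then the turn about the tool's z in rad, then the closure, from -1 (fully open) to 1 (shut). A call has 1 to 5 rows; each row is the pose to reach, as a shift and turn from the pose commanded when the call began, along the tool's axes at that moment; what a row does not reach only later rows make up. A row lasts 1/8 s, in which the tool goes at most 62.5 mm and 10.7 degrees, less where a joint would pass 70% of its speed; a pose out of reach is approached as far as the arm can. A call with a gripper value outside its range is refused whole. The fingers move at their own pace and stop on an object; "force" is the grip in N (left out, the last holds). Time passes only in rows, so rows that repeat a pose let the fingers close. It gives the time, the measured TCP pose, the force, the opening and the grip force at its end, in the units of the state.
- robot.observe(): the state, without advancing time (a new reading comes with each control period).
- robot.get_image(name): name is "side" or "top"; returns a dict with "pixels" (480x640x3 uint8, red, green, blue), "fx", "fy", "cx", "cy" (pixels), "pose" (4x4, takes a point from camera to world coordinates). Camera axes: x right, y down, z forward; pixel columns grow to the right and rows downward; lengths in m; the calibration is good to about 2 mm. A picture is of the moment at which its call begins. There is no depth.
- robot.job_done(): hands the job in; it is judged then, once.
The state is a dict: "t": time; "joint_positions": joint angles; "joint_vel": joint speeds; "joint_torque": joint torques, N m; "tool_pos": TCP position; "orientation": TCP orientation; "wrist_force": force on the tool from outside, world axes, zero at the start; "wrist_torque": the same for the moment, N m; "finger_gap": finger opening in m; "gripper_force": force on a finger pad.
Only numpy, scipy, OpenCV 4.12 (cv2) and the standard library are available. Lean on these libraries where they do the work, as an engineer would, in place of code of your own. Each camera call takes 0.05 s, during which the arm holds its last target. There are 200 camera calls.

## Working session

There is one attempt and no reset: what is moved stays moved. The work goes in short steps, Python scripts to look and compute and a tool call to move; the robot and the scene stay as the last step left them, time stands still between calls to the robot, and variables do not carry over. Pictures are saved under pics/ and viewed, at most 10 in all, crops included, and the job is handed in when it is done.

Besides the shell and the picture viewer there is one more tool, called after "Call:" in YAML: its name, and indented under it one key for each argument. send_rows: Moves the arm, as the interface text tells. Its arguments: {"type":"object","properties":{"targets":{"type":"array","items":{"type":"array","items":{"type":"number"}}},"force":{"type":"number"}},"required":["targets"]}

```bash
mkdir -p pics; cat > h.py <<'E'
import numpy as np, cv2
from workcell import robot
def snap(n,f):
    d=robot.get_image(n); cv2.imwrite('pics/'+f,d['pixels'][:,:,::-1]); np.savez('pics/'+f+'.npz',**d); return d
def ray(d,u,v,z):
    P=np.array(d['pose']); r=P[:3,:3]@np.array([(u-d['cx'])/d['fx'],(v-d['cy'])/d['fy'],1]); o=P[:3,3]
    return o+r*(z-o[2])/r[2]
def proj(d,p):
    P=np.array(d['pose']); c=P[:3,:3].T@(np.array(p)-P[:3,3]); return d['fx']*c[0]/c[2]+d['cx'],d['fy']*c[1]/c[2]+d['cy']
E
python3 - <<'E'
from h import *
for n in('top','side'):
    d=snap(n,n+'1.png'); print(n,d['fx'],np.round(d['pose'],3).tolist())
print(robot.observe())
E
```

```text
top 489.1412101930073 [[0.028, -0.988, 0.152, 0.268], [-1.0, -0.027, 0.008, 0.014], [-0.004, -0.152, -0.988, 1.254], [0.0, 0.0, 0.0, 1.0]]
side 446.83768171893024 [[0.914, -0.208, 0.348, 0.009], [-0.404, -0.516, 0.755, -0.963], [0.023, -0.831, -0.556, 0.79], [0.0, 0.0, 0.0, 1.0]]
{'t': 0.1, 'joint_positions': array([ 6.97286892e+01,  1.58445625e+01,  8.62885274e+01,  1.48666019e-03,
        7.79630084e+01, -6.93064644e+00]), 'joint_vel': array([-0.00157681, -0.07702863, -0.04693897, -0.01284649,  0.07045474,
       -0.04296431]), 'joint_torque': array([ 1.47141865e-03, -4.17700624e+01, -2.46405011e+01, -1.74844577e-04,
        5.92255892e-03,  9.75707621e-06]), 'tool_pos': array([0.13248388, 0.55903732, 0.23051671]), 'orientation': array([-1.79904779e+02, -1.30387984e-02,  1.66659014e+02]), 'wrist_force': array([ 0.15158176, -0.27142776,  0.33028405]), 'wrist_torque': array([-0.05711651, -0.00643871,  0.02621105]), 'gripper_force': 0.0, 'finger_gap': 0.08515061285085954}
```

View pics/top1.png

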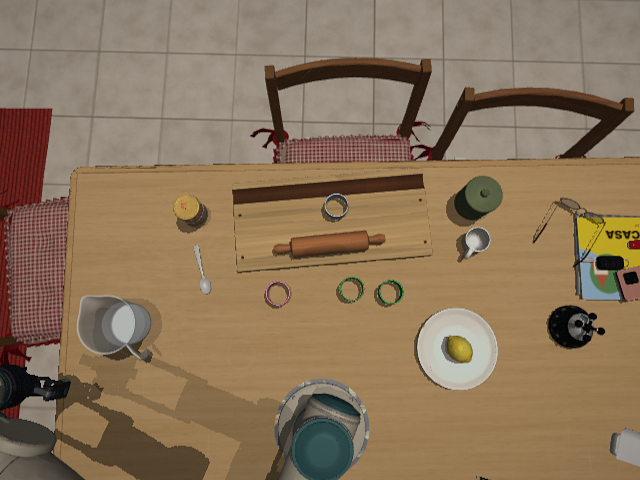

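View pics/side1.png

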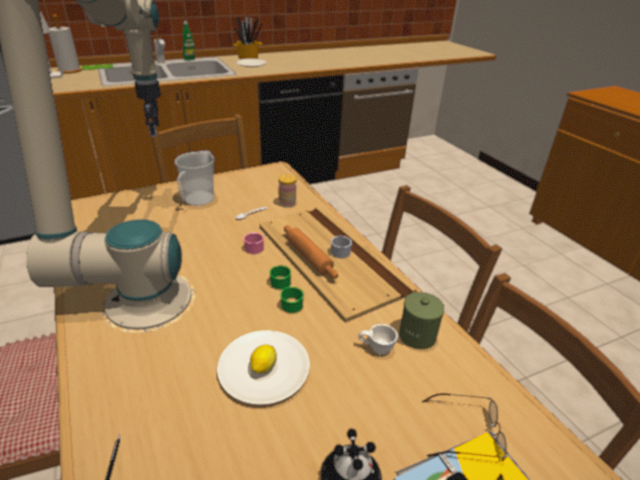

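The top view shows the board with corners near (233,183), (424,174), (432,255) and (237,271). The dark rest runs along its far edge, the pin goes from (273,250) to (385,239), and the steel cutter is at (336,207). The side view agrees, with the pin at about (310,251) and the cutter at (341,247). Next I measure these positions.

```bash
cat >> h.py <<'E'
def big(m,box):
    x0,y0,x1,y1=box; k=np.zeros_like(m,np.uint8); k[y0:y1,x0:x1]=m[y0:y1,x0:x1]
    c=max(cv2.findContours(k.astype(np.uint8),0,1)[0],key=cv2.contourArea); return c
E
python3 - <<'E'
from h import *
d=dict(np.load('pics/top1.png.npz')); im=d['pixels']
crop=im[160:285,215:450]; cv2.imwrite('pics/crop1.png',cv2.resize(crop[:,:,::-1],None,fx=3.4,fy=3.4,interpolation=2))
hsv=cv2.cvtColor(im,cv2.COLOR_RGB2HSV)
for (u,v) in [(300,225),(300,190),(330,245),(280,250),(328,207),(220,240)]: print((u,v),im[v,u],hsv[v,u])
E
```

```text
(300, 225) [164 134  88] [ 18 118 164]
(300, 190) [73 42 27] [ 10 161  73]
(330, 245) [131  82  49] [ 12 160 131]
(280, 250) [125  79  48] [ 12 157 125]
(328, 207) [155 123  83] [ 17 118 155]
(220, 240) [163 131  89] [ 17 116 163]
```

View pics/crop1.png

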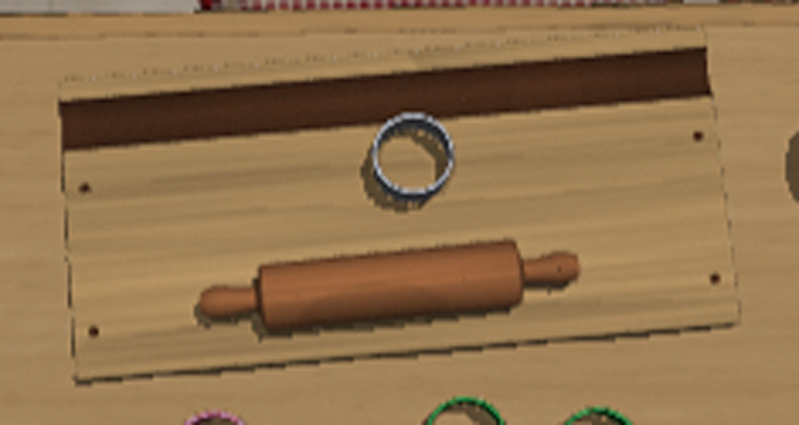

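The crop shows the rest's dark strip between crop points (60,101)/(706,47) and (64,150)/(710,95). The cutter's rim is centred near (413,155), and the pin runs from (200,302) to (578,266).

```bash
cat > m.py <<'E'
from h import *
def rest(d):
    h=cv2.cvtColor(d['pixels'],cv2.COLOR_RGB2HSV)
    m=(h[...,2]<95)&(h[...,1]>110)&(h[...,0]<16)
    c=big(m,(225,165,435,225)); b=cv2.boxPoints(cv2.minAreaRect(c)); return np.array([ray(d,u,v,.018) for u,v in b])
def pin(d,z=.043):
    h=cv2.cvtColor(d['pixels'],cv2.COLOR_RGB2HSV)
    m=(h[...,1]>140)&(h[...,2]>95)&(h[...,0]<15)
    c=big(cv2.morphologyEx(m.astype(np.uint8),cv2.MORPH_OPEN,np.ones((2,2))),(225,165,435,275))
    k=np.zeros(m.shape,np.uint8); cv2.drawContours(k,[c],-1,1,-1); v,u=np.nonzero(k)
    P=np.array([ray(d,a,b,z) for a,b in zip(u,v)])[:,:2]; o,_,_=[*cv2.fitLine(P.astype(np.float32),cv2.DIST_L2,0,.001,.001)[:2],0,0][:3]
    l=cv2.fitLine(P.astype(np.float32),cv2.DIST_L2,0,.001,.001).ravel(); ax=l[:2]*np.sign(l[1])
    s=(P-l[2:])@ax; w=(P-l[2:])@np.array([ax[1],-ax[0]]); return l[2:]+ax*(s.min()+s.max())/2,ax,s.max()-s.min(),w.max()-w.min()
def cutter(d,box,z=.058):
    h=cv2.cvtColor(d['pixels'],cv2.COLOR_RGB2HSV)
    m=(h[...,1]<75)
    c=big(m,box); (u,v),r=cv2.minEnclosingCircle(c); 
    p=ray(d,u,v,z); return p,np.linalg.norm(ray(d,u+r,v,z)-p)*2,(u,v)
E
python3 - <<'E'
from m import *
d=dict(np.load('pics/top1.png.npz'))
r=rest(d); print('rest',r.round(4).tolist())
print('mid',r.mean(0))
e=[np.linalg.norm(r[i]-r[(i+1)%4]) for i in range(4)];print(np.round(e,4))
# quad corners by eye
q=np.array([ray(d,215+u/3.4,160+v/3.4,.018) for u,v in [(60,101),(706,47),(710,95),(64,150),(75,382),(738,323)]]);print(q.round(4)[:,:2].tolist(), q[:4].mean(0))
print('pin',pin(d)); print('cut',cutter(d,(318,190,354,222)))
s=dict(np.load('pics/side1.png.npz'))
c,_,_=cutter(d,(318,190,354,222)); print('side check',proj(s,c),proj(s,[*pin(d)[0],.043]))
print('cam',d['pose'][:3,3])
a=pin(d)[1];
E
```

```text
rest [[0.5871, 0.2486, 0.018], [0.644, -0.2458, 0.018], [0.6052, -0.2488, 0.018], [0.5487, 0.2434, 0.018]]
mid [ 0.5962418 -0.0006365  0.018    ]
[0.4977 0.0389 0.4954 0.0388]
[[0.5867, 0.2463], [0.6424, -0.2475], [0.6045, -0.2503], [0.5485, 0.2412], [0.3719, 0.2236], [0.4295, -0.2702]] [ 0.59553455 -0.00256593  0.018     ]
pin (array([ 0.45006217, -0.01099362]), array([-0.11747643,  0.99307567], dtype=float32), np.float64(0.19079219955332788), np.float64(0.04218265691189331))
cut (array([ 0.54162561, -0.02240385,  0.058     ]), np.float64(0.06638001849469334), (336.122314453125, 205.89913940429688))
side check (np.float64(339.7006180926858), np.float64(241.46055237156938)) (np.float64(309.28124423560604), np.float64(250.39610395528734))
cam [0.2677141  0.01377515 1.25423956]
```

Call:
send_rows:
  targets:
    - [0,0,-6,-0.17,1]
    - [0,0,-12,-0.346,1]
    - [0,0,-12,-0.346,1]
    - [0,0,-12,-0.346,1]
  force: 30

```text
t: 0.6
tool_pos: [0.1325, 0.5592, 0.3507]
orientation: [-180.0, -0.0, -173.6]
wrist_force: [-0.0, 0.3, -0.5]
finger_gap: 0.0127
gripper_force: 0.0
```

```bash
cat >> h.py <<'E'
from scipy.spatial.transform import Rotation as Ro
Y=np.radians(6.5); B0=np.array([.4966,-.0128]); BX=np.array([np.cos(Y),np.sin(Y)]); BY=np.array([-np.sin(Y),np.cos(Y)])
def b2w(x,y): return B0+x*BX+y*BY
def w2b(p): p=np.array(p)[:2]-B0; return np.array([p@BX,p@BY])
def shift(p):
    o=robot.observe(); R=Ro.from_euler('xyz',o['orientation'],degrees=True)
    return (R.inv().apply(np.array(p)-o['tool_pos'])*100).round(2)
def st():
    o=robot.observe(); print('t',round(o['t'],2),'w',o['tool_pos'].round(4),'b',w2b(o['tool_pos']).round(4),'rpy',o['orientation'].round(2),'F',o['wrist_force'].round(1),'gap',round(o['finger_gap'],4))
E
python3 - <<'E'
from m import *
st()
d=dict(np.load('pics/top1.png.npz')); s=dict(np.load('pics/side1.png.npz'))
e=[ray(d,*p,.043) for p in [(273.2,249.1),(385.3,238.5)]]; print('pin ends',np.round(e,4),np.linalg.norm(e[0]-e[1]),'mid b',w2b((e[0]+e[1])/2))
p=ray(d,336.5,205,.058); print('cutter',p,w2b(p))
print('side proj cutter rim',proj(s,p))
print('restmid',w2b(rest(d).mean(0)))
print(shift([*p[:2],.3]))
E
```

```text
t 0.6 w [0.1325 0.5592 0.3507] b [-0.297   0.6095] rpy [-1.7995e+02 -2.0000e-02 -1.7355e+02] F [-0.   0.3 -0.5] gap 0.0127
pin ends [[ 0.4304  0.132   0.043 ]
 [ 0.4648 -0.1478  0.043 ]] 0.2819157005241248 mid b [-0.04813504  0.01040408]
cutter [ 0.54395186 -0.023299    0.058     ] [ 0.04585896 -0.01579189]
side proj cutter rim (np.float64(340.55136601519945), np.float64(241.45279387568647))
restmid [0.10037824 0.00080554]
[-34.34 -62.49   5.1 ]
```

Call:
send_rows:
  targets:
    - [-8.6,-15.6,0,0,1]
    - [-17.2,-31.2,0,0,1]
    - [-25.8,-46.8,0,0,1]
    - [-34.34,-62.5,0,0,1]
    - [-34.34,-62.5,0,0,1]

```text
t: 1.23
tool_pos: [0.3133, 0.3023, 0.3492]
orientation: [-179.9, -0.2, -173.5]
wrist_force: [0.3, -0.6, -0.5]
finger_gap: 0.0001
gripper_force: 0.0
```

Call:
send_rows:
  targets:
    - [0,0,0,0,1]

```text
t: 1.35
tool_pos: [0.3148, 0.3007, 0.3493]
orientation: [-179.8, -0.2, -174.0]
wrist_force: [-1.1, 0.4, 0.3]
finger_gap: -0.0
gripper_force: 0.0
```

```bash
python3 - <<'E'
from m import *
st(); print(shift([*b2w(.0455,-.016),.1]))
E
```

```text
t 1.35 w [0.3148 0.3007 0.3493] b [-0.1451  0.332 ] rpy [-1.7981e+02 -1.6000e-01 -1.7399e+02] F [-1.1  0.4  0.3] gap -0.0
[-19.43 -34.56  25.  ]
```

Call:
send_rows:
  targets:
    - [-19.4,-34.6,0,0,1]
    - [-19.4,-34.6,10,0,1]
    - [-19.4,-34.6,20,0,1]
    - [-19.4,-34.6,25,0,1]
    - [-19.4,-34.6,25,0,1]

```text
t: 1.98
tool_pos: [0.4696, 0.0872, 0.2132]
orientation: [179.9, -0.1, -173.5]
wrist_force: [1.3, -0.6, 0.4]
finger_gap: -0.0001
gripper_force: 0.0
```

```bash
python3 - <<'E'
from m import *
st(); print(shift([*b2w(.0455,-.016),.12]))
E
```

```text
t 1.98 w [0.4696 0.0872 0.2132] b [-0.0156  0.1024] rpy [ 1.7992e+02 -1.1000e-01 -1.7348e+02] F [ 1.3 -0.6  0.4] gap -0.0001
[ -6.12 -11.86   9.29]
```

Call:
send_rows:
  targets:
    - [-6.1,-11.9,9.3,0,1]
    - [-6.1,-11.9,9.3,0,1]
    - [-6.1,-11.9,9.3,0,1]
    - [-6.1,-11.9,9.3,0,1]

```text
t: 2.48
tool_pos: [0.5428, -0.0242, 0.1191]
orientation: [179.9, -0.4, -173.6]
wrist_force: [-0.4, 0.6, 0.0]
finger_gap: -0.0002
gripper_force: 0.0
```

```bash
python3 - <<'E'
from m import *
st(); print(shift([*b2w(.0455,-.016),.07]))
d=snap('side','side2.png'); im=d['pixels'][170:300,270:420]; cv2.imwrite('pics/s2.png',cv2.resize(im[:,:,::-1],None,fx=4,fy=4))
E
```

```text
t 2.48 w [ 0.5428 -0.0242  0.1191] b [ 0.0446 -0.0166] rpy [ 179.86   -0.37 -173.63] F [-0.4  0.6  0. ] gap -0.0002
[-0.12  0.04  4.91]
```

View pics/s2.png

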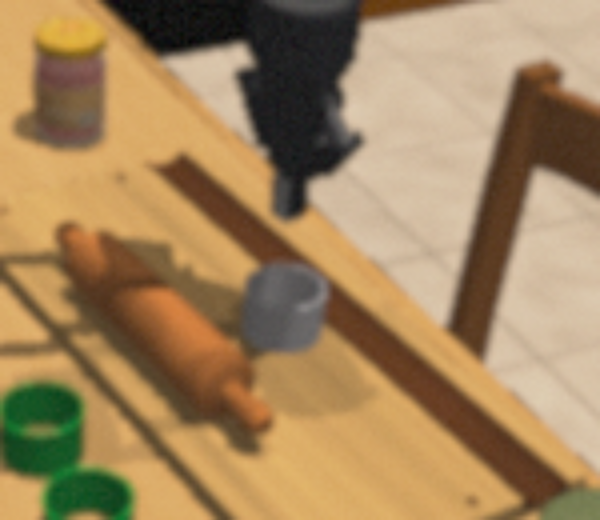

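The fingertips, at about crop (289,212), hang straight over the ring's opening at (287,285). Now I lower into the ring.

Call:
send_rows:
  targets:
    - [0,0,3,0,1]
    - [0,0,6,0,1]
    - [0,0,8,0,1]
    - [0,0,9,0,1]
    - [0,0,9,0,1]

```text
t: 3.15
tool_pos: [0.5434, -0.023, 0.0328]
orientation: [180.0, -0.0, -173.5]
wrist_force: [-0.4, -0.4, 0.8]
finger_gap: -0.0003
gripper_force: 0.0
```

Call:
send_rows:
  targets:
    - [0,-0.5,0,0,1]
    - [0,-1,0,0,1]
    - [0,-1.6,0,0,1]
    - [0,-2.4,0,0,1]
    - [0,-3.4,0,0,1]

```text
t: 3.78
tool_pos: [0.5478, -0.0586, 0.0328]
orientation: [180.0, 0.0, -173.5]
wrist_force: [-0.3, 0.6, 0.8]
finger_gap: -0.0001
gripper_force: 0.4
```

Call:
send_rows:
  targets:
    - [0,-1.2,0,0,1]
    - [0,-2.4,0,0,1]
    - [0,-3.6,0,0,1]
    - [0,-4.8,0,0,1]
    - [0,-6,0,0,1]

```text
t: 4.4
tool_pos: [0.5546, -0.1184, 0.0327]
orientation: [180.0, 0.0, -173.5]
wrist_force: [-0.6, 0.4, 0.6]
finger_gap: -0.0004
gripper_force: 0.4
```

```bash
python3 - <<'E'
from m import *
st(); d=snap('side','side3.png'); im=d['pixels'][170:320,270:430]; cv2.imwrite('pics/s3.png',cv2.resize(im[:,:,::-1],None,fx=4,fy=4))
E
```

```text
t 4.4 w [ 0.5546 -0.1184  0.0327] b [ 0.0457 -0.1115] rpy [ 179.99    0.   -173.52] F [-0.6  0.4  0.6] gap -0.0004
```

View pics/s3.png

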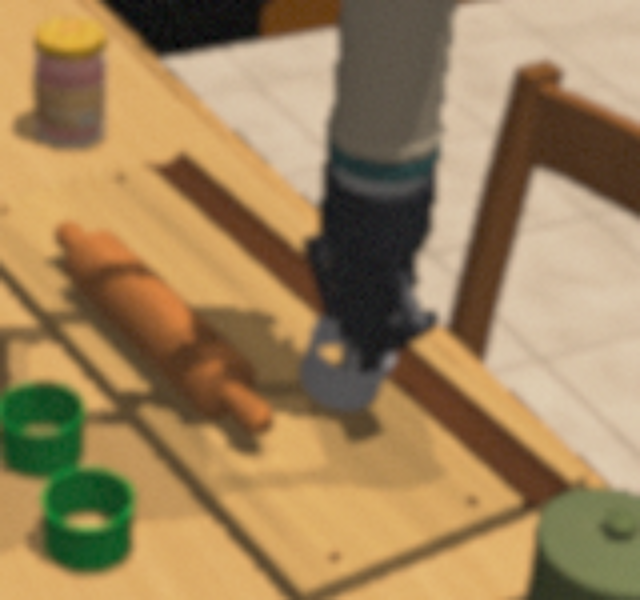

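The ring at crop (345,365) follows the fingers and stands on the board, and the pin hasn't moved. Before going further I check clearance to the tin, whose lid is at about top-view (485,193).

```bash
python3 - <<'E'
from m import *
d=dict(np.load('pics/top1.png.npz')); h=cv2.cvtColor(d['pixels'],cv2.COLOR_RGB2HSV)
print(h[192,490],w2b(ray(d,485,193,.12)), w2b(ray(d,467,195,.1)),w2b(ray(d,478,240,.05)))
E
```

```text
[37 75 98] [ 0.03028374 -0.36674989] [ 0.03362406 -0.33013894] [-0.07162672 -0.35873353]
```

Call:
send_rows:
  targets:
    - [0,-1.2,0,0,1]
    - [0,-2.4,0,0,1]
    - [0,-3.6,0,0,1]
    - [0,-4.8,0,0,1]
    - [0,-6,0,0,1]

```text
t: 5.08
tool_pos: [0.5614, -0.1781, 0.0327]
orientation: [180.0, 0.0, -173.5]
wrist_force: [-1.2, 0.8, 0.3]
finger_gap: -0.0004
gripper_force: 0.5
```

Call:
send_rows:
  targets:
    - [0,-1.2,0,0,1]
    - [0,-2.3,0,0,1]
    - [0,-3.2,0,0,1]
    - [0,-3.8,0,0,1]
    - [0,-4.1,0,0,1]

```text
t: 5.7
tool_pos: [0.566, -0.2182, 0.0327]
orientation: [180.0, -0.0, -173.5]
wrist_force: [-0.5, 0.7, 0.5]
finger_gap: -0.0002
gripper_force: 0.4
```

Call:
send_rows:
  targets:
    - [0,0,0,0,1]
    - [0,0.4,0,0,1]
    - [0,0.8,0,0,1]
    - [0,0.8,0,0,1]

```text
t: 6.2
tool_pos: [0.5649, -0.2095, 0.0327]
orientation: [180.0, -0.0, -173.5]
wrist_force: [-0.4, 0.8, 0.6]
finger_gap: 0.0002
gripper_force: 0.0
```

Call:
send_rows:
  targets:
    - [0,0,-2,0,1]
    - [0,0,-5,0,1]
    - [0,0,-9,0,1]
    - [0,0,-12,0,1]
    - [0,6,-12,0,1]

```text
t: 6.82
tool_pos: [0.5615, -0.1539, 0.1558]
orientation: [-179.7, 0.4, -173.8]
wrist_force: [0.2, 1.4, -0.3]
finger_gap: 0.0001
gripper_force: 0.0
```

```bash
python3 - <<'E'
from m import *
st(); print(shift([*b2w(-.075,.01),.15]))
d=snap('top','top4.png'); cv2.imwrite('pics/c4.png',cv2.resize(d['pixels'][160:285,215:450,::-1],None,fx=3.4,fy=3.4,interpolation=2))
E
```

```text
t 6.83 w [ 0.5615 -0.1539  0.1558] b [ 0.0485 -0.1476] rpy [-179.68    0.44 -173.78] F [ 0.2  1.4 -0.3] gap 0.0001
[12.43 15.7   0.4 ]
```

View pics/c4.png

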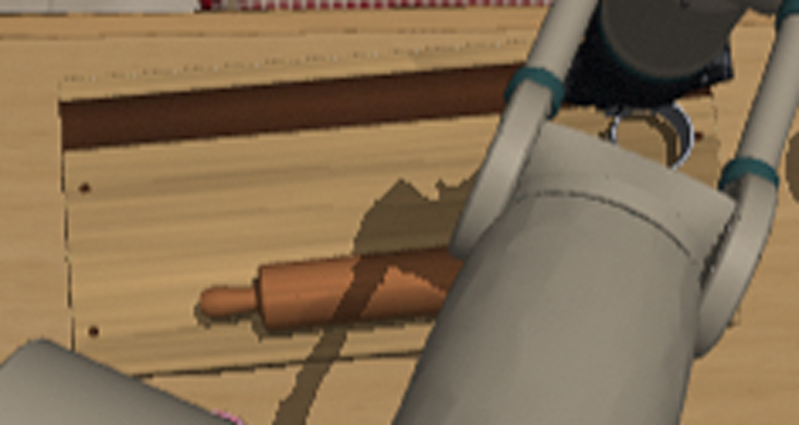

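The ring's right edge is at crop (693,138), standing at the board's right part, and the pin hasn't moved. Now I go above the pin with the fingers open.

Call:
send_rows:
  targets:
    - [3,4,-1,0,-1]
    - [6,8,-1,0,-1]
    - [9,12,-1,0,-1]
    - [11,15.7,-1,0,-1]
    - [11,15.7,-1,0,-1]

```text
t: 7.5
tool_pos: [0.4286, -0.0049, 0.1627]
orientation: [180.0, -0.1, -173.3]
wrist_force: [0.8, -0.3, 0.1]
finger_gap: 0.0851
gripper_force: 0.0
```

Call:
send_rows:
  targets:
    - [0,0,0,0,-1]

```text
t: 7.62
tool_pos: [0.432, -0.0071, 0.1631]
orientation: [-179.9, 0.1, -173.5]
wrist_force: [-0.3, -1.3, 0.2]
finger_gap: 0.0857
gripper_force: 0.0
```

```bash
python3 - <<'E'
from m import *
st(); print(shift([*b2w(-.060,.0104),.075]))
d=snap('top','top5.png'); print('dbg')
p,D,uv=cutter(d,(388,180,424,218)); print('cutter',w2b(p),D,uv)
cv2.imwrite('pics/c5.png',cv2.resize(d['pixels'][160:285,215:450,::-1],None,fx=3.4,fy=3.4,interpolation=2))
E
```

```text
t 7.62 w [ 0.432  -0.0071  0.1631] b [-0.0636  0.0129] rpy [-1.7995e+02  8.0000e-02 -1.7347e+02] F [-0.3 -1.3  0.2] gap 0.0857
[-0.35 -0.25  8.81]
dbg
cutter [ 0.04196978 -0.18968203] 0.06840269971735041 (405.8023376464844, 200.62208557128906)
```

View pics/c5.png

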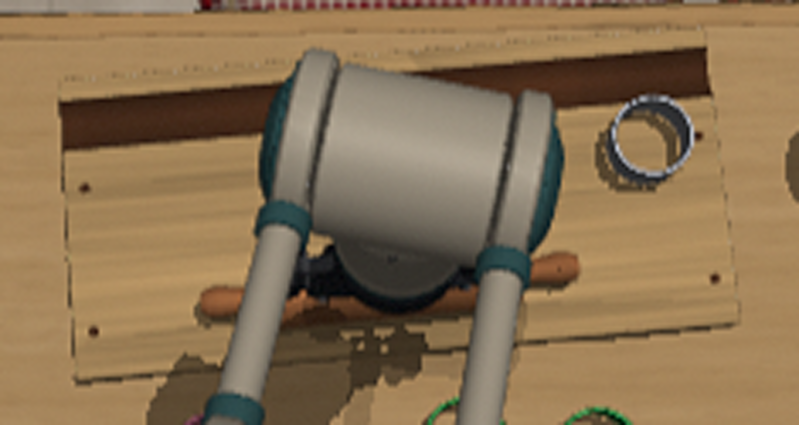

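The ring stands at crop (652,138), upright, about 200 mm from the pin's middle. The pin is under the gripper. I descend until I feel contact.

Call:
send_rows:
  targets:
    - [-0.1,-0.25,4,0,-1]
    - [0,-0.25,7,0,-1]
    - [0,-0.25,9,0,-1]
    - [0,-0.25,9,0,-1]
    - [0,-0.25,9,0,-1]

```text
t: 8.3
tool_pos: [0.4327, -0.01, 0.0732]
orientation: [-180.0, 0.1, -173.6]
wrist_force: [0.6, -0.3, 0.2]
finger_gap: 0.0855
gripper_force: 0.0
```

Call:
send_rows:
  targets:
    - [0,0,0.3,0,-1]
    - [0,0,0.6,0,-1]
    - [0,0,0.6,0,-1]

```text
t: 8.68
tool_pos: [0.4314, -0.0092, 0.0668]
orientation: [180.0, 0.0, -173.5]
wrist_force: [1.0, -0.1, 0.3]
finger_gap: 0.085
gripper_force: 0.0
```

Call:
send_rows:
  targets:
    - [-0.4,0,0.4,0,-1]
    - [-0.4,0,0.8,0,-1]
    - [-0.4,0,0.9,0,-1]
    - [-0.4,0,1.0,0,-1]
    - [-0.4,0,1.0,0,-1]

```text
t: 9.3
tool_pos: [0.4354, -0.0088, 0.0567]
orientation: [180.0, -0.0, -173.5]
wrist_force: [0.0, 0.2, -0.5]
finger_gap: 0.0854
gripper_force: 0.0
```

Call:
send_rows:
  targets:
    - [0,0,0.1,0,-1]
    - [0,0,0.1,0,-1]

```text
t: 9.55
tool_pos: [0.4354, -0.0088, 0.0557]
orientation: [180.0, -0.0, -173.5]
wrist_force: [1.0, 0.1, -0.3]
finger_gap: 0.0854
gripper_force: 0.0
```

Call:
send_rows:
  targets:
    - [0,0,0.1,0,-1]
    - [0,0,0.1,0,-1]

```text
t: 9.8
tool_pos: [0.4354, -0.0088, 0.0547]
orientation: [180.0, -0.0, -173.5]
wrist_force: [0.1, -0.5, -0.7]
finger_gap: 0.0856
gripper_force: 0.0
```

Call:
send_rows:
  targets:
    - [0,0,0.1,0,-1]
    - [0,0,0.1,0,-1]

```text
t: 10.05
tool_pos: [0.4356, -0.0088, 0.0539]
orientation: [180.0, 0.0, -173.5]
wrist_force: [-0.2, 0.2, 2.4]
finger_gap: 0.0852
gripper_force: 1.1
```

Call:
send_rows:
  targets:
    - [-0.6,0,0.05,0,-1]
    - [-1.5,0,0.1,0,-1]
    - [-2.5,0,0.1,0,-1]
    - [-3.5,0,0.1,0,-1]
    - [-4.5,0,0.1,0,-1]

```text
t: 10.68
tool_pos: [0.4824, -0.003, 0.0545]
orientation: [180.0, 0.2, -173.6]
wrist_force: [-1.4, 4.3, 9.2]
finger_gap: 0.0855
gripper_force: 5.0
```

```bash
python3 - <<'E'
from m import *
st(); d=snap('side','side6.png'); cv2.imwrite('pics/s6.png',cv2.resize(d['pixels'][170:320,270:430,::-1],None,fx=4,fy=4))
E
```

```text
t 10.68 w [ 0.4824 -0.003   0.0545] b [-0.013   0.0114] rpy [ 179.96    0.25 -173.56] F [-1.4  4.3  9.2] gap 0.0855
```

View pics/s6.png

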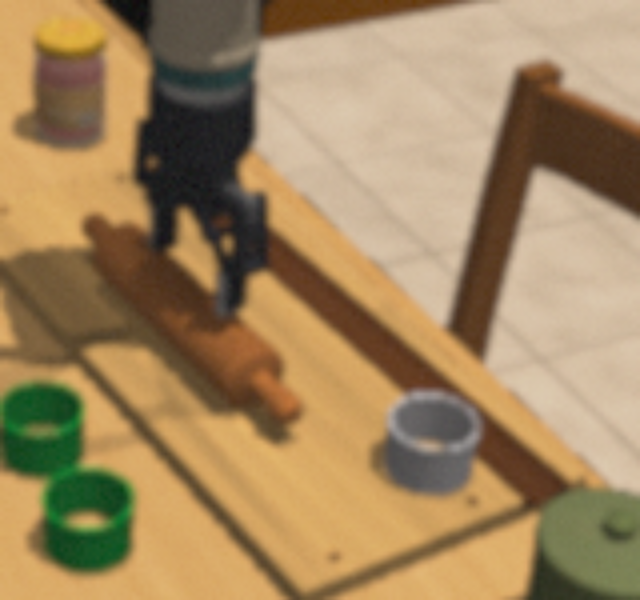

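The pin has rolled forward squarely, its right handle end now at crop (285,405), with both fingertips on top of the barrel. The ring is far to the right at (432,440).

Call:
send_rows:
  targets:
    - [-1.2,0,-0.05,0,-1]
    - [-2,0,-0.6,0,-1]
    - [-1,0,-3,0,-1]
    - [5,0,-3,0,-1]
    - [5,0,-3,0,-1]

```text
t: 11.35
tool_pos: [0.4237, -0.0087, 0.0817]
orientation: [179.9, -0.5, -173.5]
wrist_force: [0.5, 0.2, -1.1]
finger_gap: 0.0851
gripper_force: 0.0
```

```bash
cat >> m.py <<'E'
def pinside(d,z=.043):
    # right handle end and barrel seen in side view, cast on axis plane
    h=cv2.cvtColor(d['pixels'],cv2.COLOR_RGB2HSV)
    m=((h[...,0]<13)&(h[...,1]>150)&(h[...,2]>75)).astype(np.uint8)
    c=big(m,(280,215,400,290)); k=np.zeros(m.shape,np.uint8); cv2.drawContours(k,[c],-1,1,-1); return k
E
python3 - <<'E'
from m import *
st(); s=snap('side','side7.png'); d=snap('top','top7.png')
a=cv2.resize(s['pixels'][190:310,280:420,::-1],(560,480)); b=cv2.resize(d['pixels'][160:285,215:450,::-1],None,fx=3.4,fy=3.4)
cv2.imwrite('pics/c7.png',b)
h=cv2.cvtColor(s['pixels'],cv2.COLOR_RGB2HSV)
print(h[268,340],h[275,335])
print(w2b(pin(d)[0]),pin(d)[1:])
E
```

```text
t 11.35 w [ 0.4237 -0.0087  0.0817] b [-0.0719  0.0124] rpy [ 179.87   -0.48 -173.54] F [ 0.5  0.2 -1.1] gap 0.0851
[ 14 177 108] [ 18 134 223]
[-0.01212542  0.12756911] (array([-0.13171785,  0.99128723], dtype=float32), np.float64(0.03892127390755848), np.float64(0.01706564474570258))
```

View pics/c7.png

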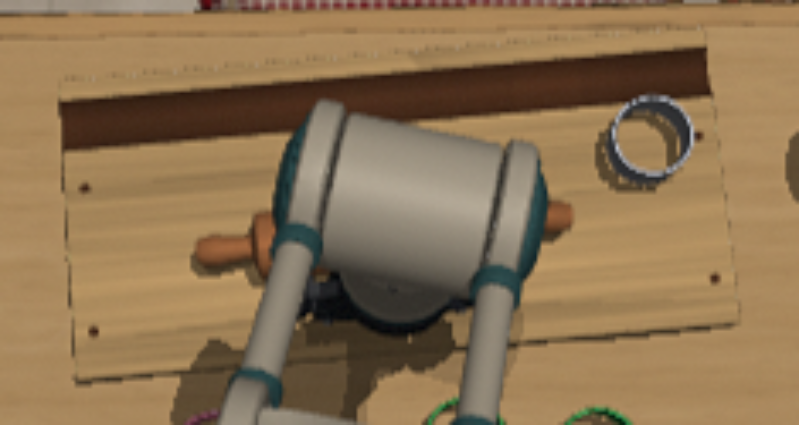

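Both handle ends show, at crop (194,251) and (573,214). The pin has rolled about 38 mm and is still square to the board; the ring hasn't moved at (652,138).

```bash
cat >> m.py <<'E'
def ends(d,z=.043):
    # pin handle ends in the top view: leftmost / rightmost orange columns
    h=cv2.cvtColor(d['pixels'],cv2.COLOR_RGB2HSV)
    m=((h[...,0]<15)&(h[...,1]>140)&(h[...,2]>100)).astype(np.uint8); k=np.zeros_like(m); k[165:262,240:412]=m[165:262,240:412]
    n,l,s,_=cv2.connectedComponentsWithStats(k)
    ok=np.isin(l,[i for i in range(1,n) if s[i,4]>12]); v,u=np.nonzero(ok); e=[]
    for s_,q in ((u.min(),u<=u.min()+8),(u.max()+1,u>=u.max()-8)): e.append(ray(d,s_,v[q].mean()+.5,z))
    e=np.array(e); a=e[0]-e[1]
    print('ends',[w2b(x).round(4).tolist() for x in e],'len',np.linalg.norm(a).round(4),'mid',w2b(e.mean(0)).round(4),'yaw err deg',(np.degrees(np.arctan2(-a[0],a[1]))-6.5).round(2))
E
python3 - <<'E'
from m import *
for f in 'top1','top7': ends(dict(np.load(f'pics/{f}.png.npz')))
d=snap('top','top8.png'); ends(d); st()
E
```

```text
ends [[-0.0477, 0.1492], [-0.0457, -0.1299]] len 0.2792 mid [-0.0467  0.0097] yaw err deg 0.42
ends [[-0.0096, 0.149], [-0.0082, -0.1289]] len 0.2779 mid [-0.0089  0.01  ] yaw err deg 0.29
ends [[-0.0094, 0.149], [-0.0084, -0.1289]] len 0.2778 mid [-0.0089  0.01  ] yaw err deg 0.21
t 11.5 w [ 0.4315 -0.0096  0.0831] b [-0.0643  0.0105] rpy [-1.7997e+02  1.0000e-01 -1.7353e+02] F [ 1.1 -0.3  0.1] gap 0.0856
```

Call:
send_rows:
  targets:
    - [-4.3,0,1,0,-1]
    - [-4.3,0,2.4,0,-1]
    - [-4.3,0,2.7,0,-1]
    - [-4.3,0,2.95,0,-1]
    - [-4.3,0,2.95,0,-1]

```text
t: 12.12
tool_pos: [0.4729, -0.0044, 0.0537]
orientation: [180.0, 0.0, -173.5]
wrist_force: [-0.3, 0.9, 2.6]
finger_gap: 0.0856
gripper_force: 0.9
```

Call:
send_rows:
  targets:
    - [-0.6,0,0.05,0,-1]
    - [-1.5,0,0.1,0,-1]
    - [-2.5,0,0.1,0,-1]
    - [-3.5,0,0.1,0,-1]
    - [-4.5,0,0.1,0,-1]

```text
t: 12.75
tool_pos: [0.5199, 0.0016, 0.0546]
orientation: [179.9, 0.3, -173.6]
wrist_force: [-0.6, 4.6, 10.9]
finger_gap: 0.0853
gripper_force: 5.3
```

Call:
send_rows:
  targets:
    - [-1.2,0,-0.05,0,-1]
    - [-2,0,-0.6,0,-1]
    - [-1,0,-3,0,-1]
    - [5,0,-3,0,-1]
    - [5,0,-3,0,-1]

```text
t: 13.38
tool_pos: [0.461, -0.0046, 0.0812]
orientation: [179.9, -0.5, -173.5]
wrist_force: [0.2, 0.2, 0.4]
finger_gap: 0.0856
gripper_force: 0.0
```

```bash
python3 - <<'E'
from m import *
d=snap('top','top9.png'); ends(d); d=snap('top','top10.png'); ends(d); st()
E
```

```text
ends [[0.0287, 0.1513], [0.0292, -0.1304]] len 0.2816 mid [0.0289 0.0105] yaw err deg 0.12
ends [[0.0285, 0.1513], [0.0294, -0.1304]] len 0.2816 mid [0.0289 0.0105] yaw err deg 0.18
t 13.47 w [ 0.4678 -0.0053  0.0825] b [-0.0278  0.0107] rpy [-1.7998e+02  2.0000e-02 -1.7354e+02] F [0.8 0.3 0.4] gap 0.0853
```

Call:
send_rows:
  targets:
    - [-4.3,0,1,0,-1]
    - [-4.3,0,2.4,0,-1]
    - [-4.3,0,2.7,0,-1]
    - [-4.3,0,2.9,0,-1]
    - [-4.3,0,2.9,0,-1]

```text
t: 14.1
tool_pos: [0.5109, -0.0002, 0.054]
orientation: [180.0, 0.0, -173.5]
wrist_force: [-0.8, -0.6, 1.9]
finger_gap: 0.0853
gripper_force: 1.4
```

Call:
send_rows:
  targets:
    - [-0.6,0,0.05,0,-1]
    - [-1.5,0,0.1,0,-1]
    - [-2.5,0,0.1,0,-1]
    - [-3.5,0,0.1,0,-1]
    - [-4.5,0,0.1,0,-1]

```text
t: 14.72
tool_pos: [0.5575, 0.0057, 0.0545]
orientation: [180.0, 0.3, -173.6]
wrist_force: [0.2, 3.8, 9.9]
finger_gap: 0.0853
gripper_force: 4.4
```

Call:
send_rows:
  targets:
    - [-1.2,0,-0.05,0,-1]
    - [-2,0,-0.6,0,-1]
    - [-1,0,-3,0,-1]
    - [5,0,-3,0,-1]
    - [5,0,-3,0,-1]

```text
t: 15.35
tool_pos: [0.4985, -0.0004, 0.081]
orientation: [179.9, -0.6, -173.5]
wrist_force: [-0.3, 0.8, 0.0]
finger_gap: 0.0851
gripper_force: 0.0
```

```bash
python3 - <<'E'
from m import *
d=snap('top','top11.png'); ends(d); d=snap('top','top12.png'); ends(d); st()
E
```

```text
ends [[0.0652, 0.1512], [0.0667, -0.1292]] len 0.2804 mid [0.066 0.011] yaw err deg 0.31
ends [[0.0652, 0.1512], [0.0668, -0.1293]] len 0.2804 mid [0.066 0.011] yaw err deg 0.33
t 15.45 w [ 0.5055 -0.001   0.0824] b [0.0101 0.0107] rpy [-1.7999e+02  1.0000e-02 -1.7354e+02] F [ 0.4 -1.1  0.6] gap 0.0854
```

Call:
send_rows:
  targets:
    - [-4.3,0,1,0,-1]
    - [-4.3,0,2.4,0,-1]
    - [-4.3,0,2.7,0,-1]
    - [-4.3,0,2.9,0,-1]
    - [-4.3,0,2.9,0,-1]

```text
t: 16.08
tool_pos: [0.5489, 0.0041, 0.0542]
orientation: [180.0, 0.1, -173.5]
wrist_force: [-0.3, 0.3, 3.8]
finger_gap: 0.0855
gripper_force: 1.9
```

Call:
send_rows:
  targets:
    - [-0.6,0,0.05,0,-1]
    - [-1.5,0,0.1,0,-1]
    - [-2.5,0,0.1,0,-1]
    - [-3.5,0,0.1,0,-1]
    - [-4.2,0,-0.6,0,-1]

```text
t: 16.7
tool_pos: [0.5904, 0.0089, 0.0596]
orientation: [180.0, -0.0, -173.5]
wrist_force: [0.1, 0.4, -0.0]
finger_gap: 0.0854
gripper_force: 0.0
```

Call:
send_rows:
  targets:
    - [0,0,-4,0,-1]
    - [4,0,-8,0,-1]
    - [9,0,-12,0,-1]
    - [14,0,-12,0,-1]
    - [14,0,-12,0,-1]

```text
t: 17.32
tool_pos: [0.4465, -0.0069, 0.1795]
orientation: [180.0, -0.2, -173.6]
wrist_force: [1.2, 0.2, 0.3]
finger_gap: 0.0855
gripper_force: 0.0
```

Call:
send_rows:
  targets:
    - [0,0,0,0,-1]
    - [0,0,0,0,-1]
    - [0,0,0,0,-1]
    - [0,0,0,0,-1]
    - [0,0,0,0,-1]

```text
t: 17.95
tool_pos: [0.4516, -0.007, 0.179]
orientation: [180.0, -0.0, -173.5]
wrist_force: [-0.5, -0.4, 0.5]
finger_gap: 0.0854
gripper_force: 0.0
```

```bash
python3 - <<'E'
from m import *
d=snap('top','top13.png'); ends(d,.035); d=snap('top','top14.png'); ends(d,.035); st(); print(cutter(d,(388,180,424,218)))
print(w2b(cutter(d,(388,180,424,218))[0]))
s=snap('side','side14.png')
cv2.imwrite('pics/c14.png',np.hstack([cv2.resize(d['pixels'][160:285,225:450,::-1],(400,222)),cv2.resize(s['pixels'][190:301,260:460,::-1],(400,222))]))
E
```

```text
ends [[0.1012, 0.152], [0.1034, 0.0927]] len 0.0594 mid [0.1023 0.1223] yaw err deg 2.15
ends [[0.1012, 0.152], [0.1038, 0.0926]] len 0.0594 mid [0.1025 0.1223] yaw err deg 2.48
t 18.05 w [ 0.4514 -0.007   0.1792] b [-0.0442  0.0108] rpy [ 1.7999e+02 -1.0000e-02 -1.7351e+02] F [ 1.2 -0.6 -0.4] gap 0.0854
(array([ 0.55977782, -0.19650574,  0.058     ]), np.float64(0.06840005223860773), (405.79998779296875, 200.6199951171875))
[ 0.04197563 -0.18967678]
```

View pics/c14.png

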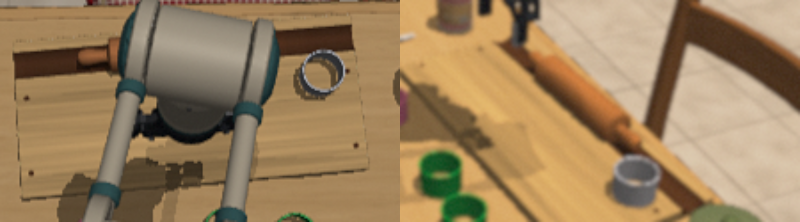

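The pin now lies in the dark rest, its left end at (82,58) in the left half of the picture, and the ring stands at (322,72). I draw the arm back and check that it is still.

Call:
send_rows:
  targets:
    - [5,5,-5,0,-1]
    - [9,10,-8,0,-1]
    - [9,15,-8,0,-1]
    - [9,20,-8,0,-1]
    - [9,25,-8,0,-1]

```text
t: 18.73
tool_pos: [0.333, 0.2332, 0.2602]
orientation: [179.9, 0.1, -173.5]
wrist_force: [-0.2, -0.0, 0.1]
finger_gap: 0.0853
gripper_force: 0.0
```

Call:
send_rows:
  targets:
    - [0,0,0,0,-1]
    - [0,0,0,0,-1]
    - [0,0,0,0,-1]
    - [0,0,0,0,-1]
    - [0,0,0,0,-1]

```text
t: 19.35
tool_pos: [0.334, 0.2305, 0.2593]
orientation: [180.0, 0.0, -173.6]
wrist_force: [-0.3, -0.3, -0.5]
finger_gap: 0.0858
gripper_force: 0.0
```

```bash
python3 - <<'E'
from m import *
a=snap('top','top15.png'); ends(a,.035); st()
for i in range(8): b=robot.get_image('top')
ends(b,.035)
print(np.abs(a['pixels'][165:262,240:430].astype(int)-b['pixels'][165:262,240:430]).max())
E
```

```text
ends [[0.1012, 0.152], [0.1008, -0.1287]] len 0.2807 mid [0.101  0.0116] yaw err deg -0.08
t 19.4 w [0.334  0.2306 0.2593] b [-0.134   0.2603] rpy [ 1.800e+02  1.000e-02 -1.736e+02] F [-0.4  0.2 -0.1] gap 0.0857
ends [[0.1012, 0.152], [0.1007, -0.1287]] len 0.2806 mid [0.1009 0.0116] yaw err deg -0.1
8
```

The pin is settled and square at x = 0.101 in the board frame, and nothing is moving.

```bash
python3 -c "
from workcell import robot
print(robot.job_done())"
```

```text
the job is handed in; nothing more can be done
None
```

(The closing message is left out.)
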